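V-block from the tool chest to the scan station

ROBOT

A 6-joint arm with a two-finger parallel gripper is mounted at the origin on the work surface. World frame = base frame: x ahead of the robot, y to its left, z up, the work surface at z = 0. Lengths are in m, angles in rad, forces in N, time in s.
With the tool pointing down it reaches from about 0.35 to 0.875 m from the base axis. Payload 4.2 kg.
Tool frame: the origin (TCP) lies between the finger pads; the fingertips stand 11 mm ahead of it and the grasp point (between the pads) lies 8 mm behind it; z points along the fingers, x is the direction in which the jaws open and shut, and the axes are right-handed (so a half turn about z gives the same grasp; the last joint's range is limited). The gripper opens to 87 mm and grips with 3 to 60 N. Pads are 19 mm wide; open, the fingers measure 117 mm over their backs; the gripper's body (75 mm by 190 mm) begins 51 mm behind the grasp point.
Start: joints at [-0.867, 0.385, 0.008, 0, -1.194, -0.259], TCP at [0.269, -0.564, 0.234] pointing down, gripper open.
Joint ranges: [-3.14, 3.14], [-1.21, 2.06], [-1.07, 1.41], [-3.16, 2.05], [-2.99, -0.16], [-3.1, 3.1]. Speed limits (rad/s): [2.79, 2.79, 3.14, 3.14, 3.14, 3.14].

INTERFACE

Orientations are given as a rotation vector (axis times angle).
In Python, from cell import manip gives the robot as it stands.
- The arm moves only by the tool arm_command, never from a script. Its argument "increments" is a list of rows, each a list of 7 numbers: the opening, from 0 (shut) to 1 (fully open), then the shift along the world's x, y, z in m, then the turn, a rotation vector about the world's x, y, z in degrees. In form: [[gripper, tx, ty, tz, rx, ry, rz], ...]. A call has 1 to 8 rows; each row is the pose to reach, as a shift and turn from the pose commanded when the call began; what a row does not reach only later rows make up. A row lasts 1/8 s, in which the tool goes at most 62.5 mm and 10.7 degrees, less where a joint would pass 70% of its speed; a pose out of reach is approached as far as the arm can. A call with a gripper value outside its range is refused whole. The fingers move at their own pace and stop on an object; "newtons" is the grip in N (left out, the last holds). Time passes only in rows, so rows that repeat a pose let the fingers close. It gives the time, the measured TCP pose, the force and the opening at its end, in the units of the state.
- manip.read_state(): the state, without advancing time (a new reading comes with each control period).
- manip.capture(name): name is "side" or "top" or "wrist"; returns (picture, depth): 384x512x3 uint8, blue, green, red; 384x512 float32, m along the optical axis (not along the pixel's ray), 0 where there is no reading.
- manip.camera_model(name): a dict with "fx", "fy", "cx", "cy" (pixels), "origin" and "rotation" of the camera in the world. Camera axes: x right, y up, looking along -z (the intrinsics and any distortion apply to the point x, -y, -z); pixel columns grow to the right and rows downward; lengths in m; the calibration is good to about 2 mm. A picture is of the moment at which its call begins: read the wrist's pose just before it. camera_model takes no time and is no camera call; for the wrist camera it gives the pose at the moment of the call.
- manip.sign_off(): hands the job in, once; it reports no verdict.
The state is a dict: "clock": time; "joint_positions": joint angles; "qvel": joint speeds; "tau": joint torques, N m; "ee_pos": TCP position; "tcp_rot": TCP orientation; "wrist_force": force on the tool from outside, world axes, zero at the start; "moment": the same for the moment, N m; "grip_width": opening from 0.0 (shut) to 1.0 (fully open).
Only numpy, scipy, OpenCV 4.12 (cv2) and the standard library are available. Lean on these libraries where they do the work, as an engineer would, in place of code of your own. Each camera call takes 0.05 s, during which the arm holds its last target. There are 200 camera calls.

TASK

Pull the top drawer of the red tool chest open by its handle, take the steel V-block out and set it down, groove up, in the carrier's nest, with its long side along the rail. Then push the loaded carrier along its rail until it clicks in at the next station, under the green arch. Leave the lower drawer shut, keep the bushing in the top drawer, do not let the V-block drop, and do not disturb the other things on the bench.

Things in the scene. Friction and masses are not known exactly. Their poses are not given: they have to be found in the camera images.
- chest: fixed red tool chest, 240 deep (x) x 300 wide (y) x 154 mm tall, with two drawers, one above the other. Origin: centre of its underside on the table; its drawers open towards its own -x. A fixed shelf loaded with bins covers it and overhangs the front.
- shelf_edge (a point): middle of the lower front edge of that shelf, 205 mm above the table, 160 mm in front of the chest's origin; the shelf is 320 mm wide (y), its bins reach 272 mm. The pulls stick out only 16 mm beyond it, so the gripper's body cannot come down on them straight from above: lean the tool out of the front by 25 to 45 degrees. Axes as the chest's.
- top_drawer (a joint): opening of the top drawer in m: 0 shut, stop at 0.185; starts up to 0.02 ajar. About 2 N of friction; stays where left. Front panel 292 mm wide, 76 to 140 mm above the table, outer face 135 mm before the chest's origin when shut. Inside 260 mm wide, floor 84 mm above the table, walls to 128 mm; a low lengthwise divider (to 112 mm) makes two halves, each about 128 mm wide.
- top_drawer_pull (a point): centre of the crossbar of the top drawer's steel bow pull, 116 mm above the table, 35 mm out from the panel. The bow is 44 mm wide (along its y), 12 mm high; crossbar 12 mm thick; legs 9 mm wide behind both ends, 29 mm free gap behind the bar. Axes as the chest's. Moves with the drawer.
- low_drawer (a joint): opening of the lower drawer, same shape, 70 mm lower; starts shut, to be left shut.
- vblock: steel V-block 60 long (its x) x 40 wide (y) x 36 mm tall with a V groove along its top (14 mm deep, 26 mm wide at the top); about 0.2 to 0.45 kg. Origin: centre of its underside. It lies in the front part of the left or right half of the top drawer, long side roughly along the drawer's slide, hidden until the drawer is open.
- bushing: thick steel ring, 52 mm outside, 28 mm inside diameter, 34 mm tall, origin centre of its underside; in the other half of the top drawer. It stays in the drawer.
- carrier (a joint): travel of the carrier along the rail in m: 0 at its first station (where it starts), 0.13 at the scan station under the arch, 0.26 at the last one. A spring click stop holds it at each station: about 6 to 10 N to push it out; within about 9 mm of a station it is pulled in and centred. Friction about 1 N elsewhere.
- nest (a point): centre of the carrier's nest floor, 40 mm above the table, moving with the carrier. The carrier travels to its -y. The carrier is an aluminium plate 90 (x) x 130 mm (y); the nest is a flat rectangle 56 (x) x 76 mm (y) within a rim 8 mm high and 6 mm thick, for the V-block with its long side along the nest's y.
- push_plate (a point): top centre of the rear face of the dark steel push plate that stands at the carrier's trailing (+y) end: 70 mm wide (x), 8 mm thick, top 88 mm above the table, 50 mm tall. Face looks to nest's +y, 64 mm behind the nest's centre. Axes as the nest's.
- scan_station (a point): where the nest's centre must be at the scan station. A fixed green arch stands over it: posts 18 mm thick at x = +-92 mm, 30 mm along y; beam 50 mm wide in y, underside at 140 mm, top 194 mm above the table; a scan head hangs from it down to 112 mm. Axes as the nest's.
- jar: bystander, leave alone: amber glass jar with a black cap, 56 mm diameter, 75 mm tall, standing beside the path of the drawer, on the side away from the robot; origin at its underside
- carton: bystander, leave alone: small cardboard carton 70 x 50 x 45 mm, beside the chest's front on the robot's side; origin at its underside
- can: bystander, leave alone: white spray can, 58 mm diameter, 170 mm tall, standing beyond the rail; origin at its underside
- setting_disc: bystander, leave alone: solid steel disc, 48 mm diameter, 40 mm tall, standing beyond the rail; origin at its underside
- screwdriver: bystander, leave alone: screwdriver lying on the robot's side of the rail, about 200 mm long along its x; origin at its underside
- wrench: bystander, leave alone: steel wrench lying beyond the rail, along its x; origin at its underside
- stand: bystander, fixed measuring stand: 70 mm base, 16 mm post 290 mm tall, arm with a dial pointing to its +x; origin under the base

How it is judged:
On the way, in this order (a step that is already met when the one before it is completed fails the run):
1. the top drawer is open by more than 100 mm (value of joint top_drawer above 0.1 m), for 0.2 s.
2. the V-block rests upright in the carrier's nest, let go of, with the carrier still at its first station (x of vblock in the frame of nest between -0.012 and 0.012 m and y of vblock in the frame of nest between -0.012 and 0.012 m and z of vblock in the frame of nest between -0.004 and 0.004 m and angle between vblock's own z axis and vertical below 0.1 rad and angle between the x axis of vblock and the y axis of nest, either way round below 0.3 rad and value of joint carrier between -0.02 and 0.02 m and contact force between vblock and the fingers below 0.1 N and linear speed of vblock below 0.03 m/s), for 0.2 s.
At the end, for the whole second after the job is handed in: The V-block stands groove up in the nest (centre within 12 mm in both directions, height within 4 mm, long side along the rail within 0.3 rad), let go of and at rest, and the carrier rests at the scan station within 6 mm; the lower drawer is shut (under 10 mm). The top drawer may stay open (x of vblock in the frame of nest between -0.012 and 0.012 m and y of vblock in the frame of nest between -0.012 and 0.012 m and z of vblock in the frame of nest between -0.004 and 0.004 m and angle between vblock's own z axis and vertical below 0.1 rad and angle between the x axis of vblock and the y axis of nest, either way round below 0.3 rad and value of joint carrier between 0.124 and 0.136 m and velocity of joint carrier between -0.01 and 0.01 m/s and linear speed of vblock below 0.02 m/s and value of joint low_drawer below 0.01 m and contact force between vblock and the fingers below 0.1 N); the robot touches nothing.
It fails at once if a bystander on the bench is moved more than 25 mm (distance of any of jar, carton, can, setting_disc, screwdriver, wrench from where it was at the start of the episode above 0.025 m).
It fails at once if a standing bystander is tipped over (angle between any of jar, carton, can, setting_disc's own z axis and vertical above 0.5 rad).
It fails at once if the lower drawer is opened more than 15 mm (value of joint low_drawer above 0.015 m).
It fails at once if the bushing leaves the top drawer (lifted more than 40 mm off its floor, or fallen below it) (height (world z) of bushing above 0.124 m or height (world z) of bushing below 0.07 m).
It fails at once if the V-block is let go of in the air over the carrier (more than 15 mm above the nest floor with nothing touching it) or falls to the table ((horizontal distance between vblock and nest below 0.08 m and z of vblock in the frame of nest above 0.015 m and contact force between vblock and anything else below 0.02 N) or height (world z) of vblock below 0.03 m).
It also fails if it takes over 72 s, if anything falls off the work surface, if the arm or the gripper's body presses on something with over 40 N, if the wrist force passes 120 N, or if a joint passes its speed limit or range.

## Working session

There is one attempt and no reset: what is moved stays moved. The work goes in short steps, Python scripts to look and compute and a tool call to move; the robot and the scene stay as the last step left them, time stands still between calls to the robot, and variables do not carry over. Pictures are saved under pics/ and viewed, on a budget of 10 in all, crops included, one or two more only if the job needs it, and the job is handed in when it is done.

Besides the shell and the picture viewer there is one more tool, called after "Emit:" as name(argument=value, ...) on one line, values as JSON. arm_command: Moves the arm, as the interface text tells. Its arguments: {"type":"object","properties":{"increments":{"type":"array"},"newtons":{"type":"number"}},"required":["increments"]}

```bash
ls; mkdir -p pics; cat > h.py <<'E'
import numpy as np, cv2
from cell import manip
from scipy.spatial.transform import Rotation as R
def grab(n,f=None):
    m=manip.camera_model(n); p,d=manip.capture(n)
    if f: cv2.imwrite('pics/'+f,p)
    return m,p,d
def pts(m,d):
    v,u=np.indices(d.shape)
    c=np.stack([(u-m['cx'])/m['fx']*d,-(v-m['cy'])/m['fy']*d,-d],-1)
    return c@np.array(m['rotation']).T+np.array(m['origin'])
def ray(m,u,v,z):
    r=np.array(m['rotation'])@np.array([(u-m['cx'])/m['fx'],-(v-m['cy'])/m['fy'],-1]);o=np.array(m['origin'])
    return o+r*(z-o[2])/r[2]
E
python3 - <<'E'
from h import *
for n in ['top','side']:
    m,p,d=grab(n); print({k:np.round(v,3).tolist() if not isinstance(v,str) else v for k,v in m.items()})
    np.savez(f'{n}0.npz',p=p,d=d,P=pts(m,d)); cv2.imwrite(f'pics/{n}0.png',cv2.resize(p,(800,600)))
s=manip.read_state();print(s)
E
```

```text
pics
{'fx': 464.404, 'fy': 464.404, 'cx': 253.524, 'cy': 189.059, 'origin': [0.419, 0.026, 1.65], 'rotation': [0.095, -0.082, -1.581]}Traceback (most recent call last):
  File "<stdin>", line 4, in <module>
  File "h.py", line 11, in pts
    return c@np.array(m['rotation']).T+np.array(m['origin'])
           ~~~~~~~~~~~~~~~~~~~~~~~~~~~^~~~~~~~~~~~~~~~~~~~~~
ValueError: operands could not be broadcast together with shapes (384,512) (3,)
```

Rotation is a rotation vector; fix that.

```bash
sed -i "s/    m=manip.camera_model(n); p,d/    m=manip.camera_model(n); m['rotation']=R.from_rotvec(m['rotation']).as_matrix(); p,d/" h.py
python3 - <<'E'
from h import *
for n in ['top','side']:
    m,p,d=grab(n); print({k:np.round(v,3).tolist() for k,v in m.items()})
    np.savez(f'{n}0.npz',p=p,d=d,P=pts(m,d)); cv2.imwrite(f'pics/{n}0.png',cv2.resize(p,(800,600)))
s=manip.read_state();print(s)
E
```

```text
{'fx': 464.404, 'fy': 464.404, 'cx': 253.524, 'cy': 189.059, 'origin': [0.419, 0.026, 1.65], 'rotation': [[-0.011, 0.994, -0.113], [-1.0, -0.012, -0.008], [-0.009, 0.113, 0.994]]}
{'fx': 372.228, 'fy': 372.228, 'cx': 251.562, 'cy': 188.981, 'origin': [0.614, -0.263, 1.087], 'rotation': [[0.984, -0.172, 0.052], [0.179, 0.93, -0.322], [0.007, 0.326, 0.945]]}
{'clock': 0.15, 'joint_positions': array([-8.67374395e-01,  3.85379409e-01,  6.96147446e-03, -3.39343802e-04,
       -1.19399795e+00, -2.58561154e-01]), 'qvel': array([ 0.00137328, -0.00111014,  0.00401014,  0.00149118,  0.00037613,
        0.00018412]), 'tau': array([-3.55882703e-04, -3.91052306e+01,  1.87587047e+01,  4.22234595e+00,
        1.23718759e-02, -1.45788567e-04]), 'ee_pos': array([ 0.26876621, -0.56378981,  0.23272157]), 'tcp_rot': array([-1.67605455e+00, -2.65543444e+00, -1.23463980e-03]), 'wrist_force': array([-0.0674093 ,  0.79162879, -0.22817506]), 'moment': array([ 0.04020063, -0.05028418, -0.00679543]), 'grip_width': 1.0009978222050613}
```

View pics/top0.png

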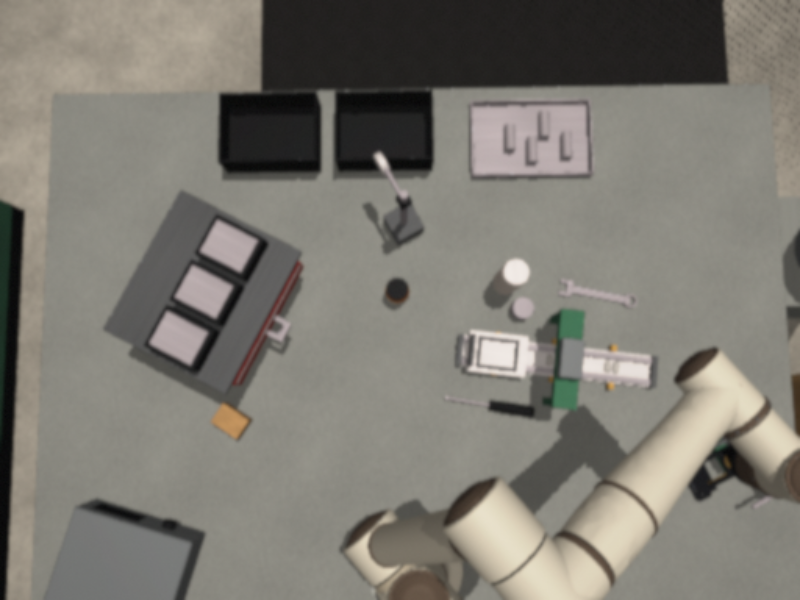

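View pics/side0.png

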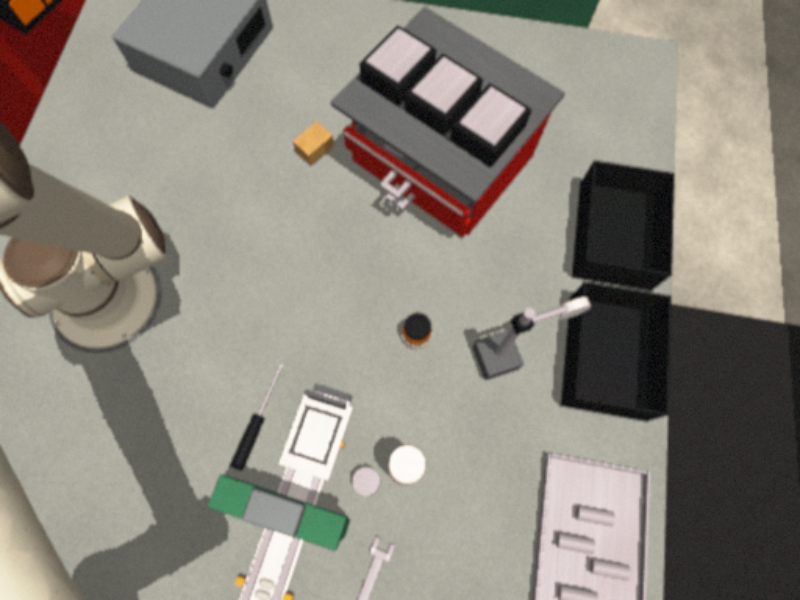

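The top view shows the chest with its pull at (278,332), the nest at (498,355), the arch at (568,360), and the push plate at (465,350). The jar is at (398,290), and the carton is at (231,421). The side view agrees. Next I'll turn these into world positions.

```bash
python3 - <<'E'
from h import *
for n in ['top','side']:
    z=np.load(n+'0.npz');P=z['P'];p=z['p'].astype(int);ok=z['d']>0
    b,g,r=[p[...,i] for i in range(3)]
    hsv=cv2.cvtColor(z['p'],cv2.COLOR_BGR2HSV)
    x,y,h=P[...,0],P[...,1],P[...,2]
    print(n,'table z',np.median(h[ok&(abs(h)<.03)]))
    def rect(nm,M):
        M=M&ok
        k,l,st,_=cv2.connectedComponentsWithStats(M.astype(np.uint8))
        if k<2: print(nm,'none');return
        i=1+np.argmax(st[1:,4]);q=P[l==i]
        c,s,a=cv2.minAreaRect(q[:,:2].astype(np.float32))
        print(nm,len(q),'c',np.round(c,4),'s',np.round(s,3),'a',round(a,2),'zmed',np.round(np.median(q[:,2]),4), 'mean',np.round(q.mean(0),3))
    Z=np.load('top0.npz')['P']
    reg=(y>.2)&(x>.2)&(x<.95)
    rect('shelf',reg&(h>.195)&(h<.235))
    rect('shelf+bins',reg&(h>.195)&(h<.3))
    rect('redpanel',reg&(h>.125)&(h<.15)&(r>2*g)&(r>60))
    rect('pull',reg&(h>.1)&(h<.128)&(r<1.4*g)&(r>90)&(y<.45))
    rr=(y<.05)&(y>-.3)&(x>.25)&(x<.65)
    rect('green',rr&(h>.17)&(g>1.4*r))
    rect('archtop',rr&(h>.18)&(h<.205))
    rect('push',rr&(h>.07)&(h<.1))
    rect('plate+rim',rr&(h>.03)&(h<.06)&(r>120))
    rect('nestfloor',rr&(h>.03)&(h<.06)&(r>200))
    rect('can',(h>.15)&(h<.19)&(y<.05)&(y>-.3)&(x>.4)&(x<.75)&(r>180))
    rect('disc',(h>.03)&(h<.05)&(y<-.03)&(y>-.3)&(x>.48)&(x<.6)&(r>100))
    rect('jar',(h>.06)&(h<.09)&(y<.25)&(y>.05)&(x>.4)&(x<.7))
    rect('carton',(h>.03)&(h<.06)&(y<.6)&(y>.2)&(x>.1)&(x<.6)&(r>1.4*b))
    rect('stand',(h>.1)&(h<.5)&(y<.25)&(y>0)&(x>.55)&(x<.9))
    rect('standbase',(h>.01)&(h<.05)&(y<.25)&(y>0)&(x>.55)&(x<.9)&(r<110))
    rect('scr',(h>.008)&(h<.05)&(y<.1)&(y>-.3)&(x>.2)&(x<.38)&(r<70))
E
```

```text
top table z -0.0004918150673586252
shelf 5671 c [0.5962 0.4242] s [0.282 0.32 ] a 62.13 zmed 0.2183 mean [0.597 0.427 0.218]
shelf+bins 9127 c [0.5962 0.4242] s [0.282 0.32 ] a 62.13 zmed 0.221 mean [0.592 0.418 0.237]
redpanel 1 c [0.4536 0.3554] s [0. 0.] a 0.0 zmed 0.1417 mean [0.454 0.355 0.142]
pull 105 c [0.5239 0.2907] s [0.042 0.053] a 62.98 zmed 0.1212 mean [0.524 0.286 0.121]
green 1 c [ 0.4046 -0.2932] s [0. 0.] a 0.0 zmed 0.1723 mean [ 0.405 -0.293  0.172]
archtop 111 c [ 0.4545 -0.2932] s [0.014 0.075] a 87.18 zmed 0.1919 mean [ 0.45  -0.293  0.191]
push 112 c [0.6131 0.0329] s [0.034 0.045] a 89.83 zmed 0.0747 mean [0.612 0.033 0.075]
plate+rim 898 c [ 0.4693 -0.1831] s [0.131 0.09 ] a 82.94 zmed 0.0402 mean [ 0.468 -0.188  0.041]
nestfloor 317 c [ 0.4697 -0.1833] s [0.074 0.051] a 82.81 zmed 0.0389 mean [ 0.47  -0.183  0.039]
can 216 c [ 0.6331 -0.2101] s [0.053 0.049] a 72.54 zmed 0.1688 mean [ 0.633 -0.209  0.169]
disc 320 c [ 0.4964 -0.1855] s [0.128 0.038] a 85.75 zmed 0.0398 mean [ 0.497 -0.185  0.04 ]
jar 33 c [0.6103 0.0552] s [0.01  0.037] a 89.87 zmed 0.0733 m
[... 1177 characters left out ...]
1848] s [0.13 0.09] a 82.92 zmed 0.0403 mean [ 0.469 -0.196  0.04 ]
can 449 c [ 0.6316 -0.2108] s [0.053 0.056] a 10.45 zmed 0.1699 mean [ 0.632 -0.213  0.169]
disc 557 c [ 0.4946 -0.1885] s [0.129 0.04 ] a 84.56 zmed 0.0409 mean [ 0.497 -0.187  0.041]
jar 31 c [0.6115 0.0547] s [0.01  0.035] a 87.66 zmed 0.0753 mean [0.611 0.054 0.075]
carton 333 c [0.3279 0.4038] s [0.07  0.052] a 55.98 zmed 0.0449 mean [0.329 0.401 0.044]
stand 516 c [0.8093 0.0433] s [0.124 0.025] a 30.06 zmed 0.2441 mean [0.796 0.032 0.234]
standbase 144 c [0.8976 0.0601] s [0.002 0.119] a 0.1 zmed 0.0302 mean [0.897 0.058 0.03 ]
scr 278 c [ 0.3487 -0.2183] s [0.096 0.021] a 79.56 zmed 0.0243 mean [ 0.349 -0.22   0.024]
```

```bash
cat >> h.py <<'E'
a=np.radians(62.1); C=np.array([np.cos(a),np.sin(a),0]); Yc=np.array([-C[1],C[0],0]); Z=np.array([0,0,1.])
def leanrot(t,c=C):   # tool z down & toward c; jaw along c-left
    t=np.radians(t); zt=-np.cos(t)*Z+np.sin(t)*c; x=np.cross(Z,c); return np.stack([x,np.cross(zt,x),zt],1)
def turn(target):  # world rotvec deg
    s=manip.read_state(); return np.degrees((R.from_matrix(target)*R.from_rotvec(s['tcp_rot']).inv()).as_rotvec())
E
python3 - <<'E'
from h import *
for n,o in [('top',np.array([.5962,.4242])),('side',np.array([.5938,.4223]))]:
    z=np.load(n+'0.npz');P=z['P'];p=z['p'].astype(int);b,g,r=[p[...,i] for i in range(3)]
    # chest frame from shelf: front edge .16
    org=o+ (.160-.141)*C[:2]
    L=np.stack([(P[...,:2]-org)@C[:2],(P[...,:2]-org)@Yc[:2],P[...,2]],-1)
    print(n,'org',org)
    M=(abs(L[...,1])<.1)&(L[...,0]<-.14)&(L[...,0]>-.25)&(L[...,2]>.112)&(L[...,2]<.13)&(r<1.4*g)&(r>90)
    q=L[M]; print(len(q),np.percentile(q,[2,50,98],axis=0).round(4).tolist())
    bar=q[q[:,0]<np.percentile(q[:,0],2)+.010]; print('bar y range',np.percentile(bar,[3,97],axis=0).round(4).tolist())
    M=(abs(L[...,1])<.16)&(L[...,0]<-.1)&(L[...,0]>-.25)&(L[...,2]>.136)&(L[...,2]<.146)&(r>1.8*g)&(r>50)
    if M.sum()>20: q=L[M]; print('panel',len(q),np.percentile(q,[2,50,98],axis=0).round(4).tolist())
print(turn(leanrot(38)))
E
```

```text
top org [0.60509067 0.44099155]
108 [[-0.1913, -0.022, 0.1145], [-0.1782, -0.0006, 0.1215], [-0.1509, 0.0342, 0.1283]]
bar y range [[-0.1914, -0.0187, 0.1145], [-0.1816, 0.02, 0.1249]]
panel 66 [[-0.1479, -0.1375, 0.1364], [-0.1463, 0.0117, 0.1398], [-0.1445, 0.1329, 0.1452]]
side org [0.60269067 0.43909155]
178 [[-0.192, -0.0798, 0.1135], [-0.1715, -0.0028, 0.1221], [-0.1493, 0.0762, 0.1263]]
bar y range [[-0.1924, -0.0221, 0.115], [-0.1825, 0.0191, 0.1258]]
panel 418 [[-0.1497, -0.1461, 0.1367], [-0.1432, -0.0151, 0.1401], [-0.1359, 0.1321, 0.1437]]
[ 26.67313303 -27.95695307  35.21647388]
```

Emit:
arm_command(increments=[[1, 0, 0, 0.06, 0, 0, 0], [1, 0.04, 0.05, 0.1, 0, 0, 0], [1, 0.1, 0.5, 0.1, 13, -14, 17], [1, 0.1, 0.5, 0.1, 13, -14, 17], [1, 0.1, 0.5, 0.1, 13, -14, 17], [1, 0.1, 0.5, 0.1, 13, -14, 17], [1, 0.1, 0.5, 0.1, 13, -14, 17], [1, 0.1, 0.5, 0.1, 13, -14, 17]], newtons=30)

```text
clock: 1.15
ee_pos: [0.3559, -0.1501, 0.3322]
tcp_rot: [1.213, 2.762, 0.49]
wrist_force: [1.1, 0.1, 1.4]
grip_width: 1.0
```

```bash
python3 - <<'E'
from h import *
s=manip.read_state();print(s['ee_pos'],s['joint_positions'].round(2),s['clock'],turn(leanrot(38)).round(2))
print(np.array([.476,.198,.228])-s['ee_pos'])
E
```

```text
[ 0.35589836 -0.15005352  0.33220742] [-0.23 -0.13 -0.27 -0.31 -1.29 -0.53] 1.15 [ 13.53 -13.94  18.39]
[ 0.12010164  0.34805352 -0.10420742]
```

Emit:
arm_command(increments=[[1, 0.12, 0.348, -0.05, 13.5, -14, 18.4], [1, 0.12, 0.348, -0.05, 13.5, -14, 18.4], [1, 0.12, 0.348, -0.05, 13.5, -14, 18.4], [1, 0.12, 0.348, -0.05, 13.5, -14, 18.4], [1, 0.12, 0.348, -0.05, 13.5, -14, 18.4], [1, 0.12, 0.348, -0.05, 13.5, -14, 18.4], [1, 0.12, 0.348, -0.1, 13.5, -14, 18.4], [1, 0.12, 0.348, -0.1, 13.5, -14, 18.4]])

```text
clock: 2.15
ee_pos: [0.4737, 0.1963, 0.2282]
tcp_rot: [0.684, 2.757, 0.94]
wrist_force: [0.4, -0.9, 0.7]
grip_width: 1.0
```

```bash
python3 - <<'E'
from h import *
s=manip.read_state();print(s['ee_pos'],s['joint_positions'].round(2),s['clock'],turn(leanrot(38)).round(2))
m,p,d=grab('wrist','w1.png');P=pts(m,d);np.savez('w1.npz',p=p,P=P)
print(np.array([.519,.280,.110])-s['ee_pos'])
E
```

```text
[0.47374893 0.19633874 0.22817528] [ 0.43  0.05 -0.39 -0.63 -0.69 -0.51] 2.15 [ 0.23 -0.46 -0.14]
[ 0.04525107  0.08366126 -0.11817528]
```

View pics/w1.png

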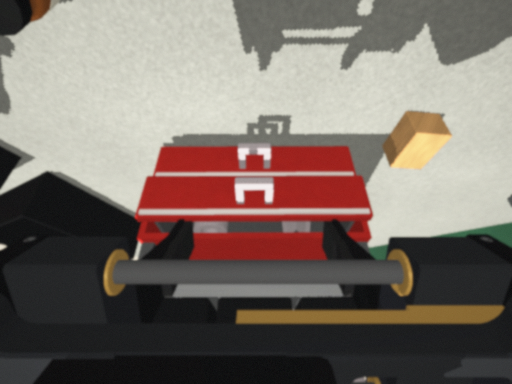

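The wrist view shows the top pull at (254,188), centred between the fingers, and the lower pull at (254,155). I'm moving in along the tool axis.

Emit:
arm_command(increments=[[1, 0.015, 0.028, -0.04, 0, 0, 0], [1, 0.03, 0.056, -0.08, 0, 0, 0], [1, 0.04, 0.074, -0.105, 0, 0, 0], [1, 0.045, 0.083, -0.117, 0, 0, 0], [1, 0.045, 0.083, -0.117, 0, 0, 0], [0, 0.045, 0.083, -0.117, 0, 0, 0], [0, 0.045, 0.083, -0.117, 0, 0, 0], [0, 0.045, 0.083, -0.117, 0, 0, 0]])

```text
clock: 3.2
ee_pos: [0.5213, 0.2791, 0.1162]
tcp_rot: [0.679, 2.746, 0.946]
wrist_force: [0.7, 0.3, -0.3]
grip_width: 0.743
```

Emit:
arm_command(increments=[[0, 0, 0, 0, 0, 0, 0], [0, 0, 0, 0, 0, 0, 0], [0, 0, 0, 0, 0, 0, 0]])

```text
clock: 3.58
ee_pos: [0.5217, 0.279, 0.1154]
tcp_rot: [0.68, 2.746, 0.944]
wrist_force: [0.4, -2.8, 0.1]
grip_width: 0.495
```

Emit:
arm_command(increments=[[0, -0.009, -0.018, 0, 0, 0, 0], [0, -0.019, -0.035, 0, 0, 0, 0], [0, -0.028, -0.053, 0, 0, 0, 0], [0, -0.037, -0.071, 0, 0, 0, 0], [0, -0.047, -0.088, 0, 0, 0, 0], [0, -0.056, -0.106, 0, 0, 0, 0], [0, -0.066, -0.124, 0, 0, 0, 0], [0, -0.075, -0.141, 0, 0, 0, 0]])

```text
clock: 4.58
ee_pos: [0.4471, 0.1378, 0.1154]
tcp_rot: [0.681, 2.745, 0.944]
wrist_force: [5.1, 1.4, -4.3]
grip_width: 0.506
```

Emit:
arm_command(increments=[[0, 0, 0, 0, 0, 0, 0], [0, 0, 0, 0, 0, 0, 0], [1, 0, 0, 0, 0, 0, 0], [1, 0, 0, 0, 0, 0, 0], [1, 0, 0, 0, 0, 0, 0], [1, 0, 0, 0, 0, 0, 0]])

```text
clock: 5.32
ee_pos: [0.446, 0.1386, 0.1152]
tcp_rot: [0.68, 2.748, 0.945]
wrist_force: [-0.3, 0.3, -0.3]
grip_width: 0.871
```

Emit:
arm_command(increments=[[1, -0.015, -0.028, 0.04, 0, 0, 0], [1, -0.03, -0.056, 0.08, 0, 0, 0], [1, -0.043, -0.082, 0.12, 0, 0, 0], [1, -0.03, -0.06, 0.18, 0, 0, 0], [1, -0.01, -0.03, 0.23, -15, 8, 0], [1, -0.01, -0.03, 0.25, -22, 12, 0], [1, -0.01, -0.03, 0.25, -22, 12, 0], [1, -0.01, -0.03, 0.25, -22, 12, 0]])

```text
clock: 6.32
ee_pos: [0.4361, 0.1101, 0.3647]
tcp_rot: [0.736, 2.985, 0.339]
wrist_force: [0.1, 0.9, -1.4]
grip_width: 1.003
```

```bash
python3 - <<'E'
from h import *
s=manip.read_state();print(s['ee_pos'],s['joint_positions'].round(2),s['clock'])
ims=[]
for n in ['wrist','top','side']:
    m,p,d=grab(n);P=pts(m,d);np.savez(n+'2.npz',p=p,P=P,d=d,R=m['rotation'],o=m['origin'],K=[m['fx'],m['cx'],m['cy']]);ims.append(p)
im=np.hstack([ims[0],ims[1][150:,100:356].repeat(1,0)[:0] if 0 else cv2.resize(ims[2][60:252,150:406],(512,384))])
cv2.imwrite('pics/c2.png',cv2.resize(im,(800,300)))
E
```

```text
[0.43606318 0.11006486 0.36468974] [ 0.52 -0.07 -0.19 -0.13 -1.26 -0.98] 6.325
```

View pics/c2.png

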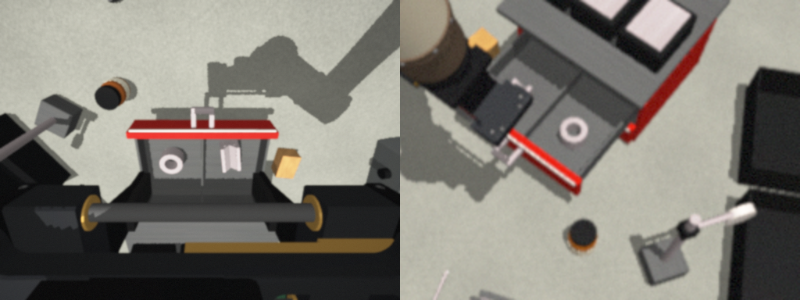

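The drawer is open. The wrist half of the picture shows the V-block at about (231,158), which is (296,202) at full scale, in the carton-side half. The bushing is at (171,163) in the other half. I'm measuring the block from the wrist depth.

```bash
python3 - <<'E'
from h import *
org=np.array([.604,.440])
for n in ['wrist','side','top']:
    z=np.load(n+'2.npz');P=z['P'];p=z['p'].astype(int)
    L=np.stack([(P[...,:2]-org)@C[:2],(P[...,:2]-org)@Yc[:2],P[...,2]],-1)
    M=(z['d']>0)&(L[...,2]>.102)&(L[...,2]<.124)&(L[...,1]>.01)&(L[...,1]<.122)&(L[...,0]>-.30)&(L[...,0]<-.15)&(p.min(2)>60)
    if M.sum()<20: print(n,'few');continue
    k,l,st,_=cv2.connectedComponentsWithStats(M.astype(np.uint8));i=1+np.argmax(st[1:,4]);q=L[l==i]
    c,s,an=cv2.minAreaRect(q[:,:2].astype(np.float32)); print(n,len(q),c,s,an,np.percentile(q,[2,50,98],axis=0).round(4).tolist(), 'world',org+c[0]*C[:2]+c[1]*Yc[:2])
    pan=(L[...,2]>.134)&(L[...,2]<.146)&(abs(L[...,1])<.14)&(L[...,0]<-.2); print('panel',np.percentile(L[pan],[5,50,95],axis=0).round(3).tolist(), 'floor',np.median(L[(abs(L[...,1]-.1)<.02)&(abs(L[...,0]+.24)<.05)][:,2]))
    if n=='wrist':
        ys,xs=np.where(l==i);cr=z['p'][max(0,ys.min()-30):ys.max()+30,xs.min()-60:xs.max()+40];cv2.imwrite('pics/blk.png',cv2.resize(cr,None,fx=5,fy=5)[:600,:800])
E
```

```text
wrist 799 (-0.23327729105949402, 0.05947108566761017) (0.06131558120250702, 0.04002051427960396) 7.93471622467041 [[-0.2648, 0.038, 0.1044], [-0.2381, 0.06, 0.1142], [-0.2044, 0.0798, 0.1204]] world [0.4422841  0.26166584]
panel [[-0.313, -0.126, 0.136], [-0.306, -0.002, 0.139], [-0.297, 0.125, 0.14]] floor 0.08330113514127654
side 36 (-0.20937328040599823, 0.06462555378675461) (0.011286260560154915, 0.04110639914870262) 6.125871181488037 [[-0.2144, 0.0442, 0.1059], [-0.2077, 0.064, 0.118], [-0.2031, 0.0835, 0.1226]] world [0.44891416 0.28520331]
panel [[-0.314, -0.132, 0.136], [-0.306, -0.065, 0.139], [-0.297, 0.004, 0.142]] floor 0.08526712379667578
top 218 (-0.23222118616104126, 0.061084747314453125) (0.060706619173288345, 0.0400785431265831) 7.602959156036377 [[-0.2617, 0.0402, 0.1032], [-0.234, 0.0615, 0.1145], [-0.2028, 0.0816, 0.1226]] world [0.44135218 0.26335427]
panel [[-0.311, -0.129, 0.135], [-0.302, -0.027, 0.139], [-0.295, 0.074, 0.144]] floor 0.08300597029426471
```

View pics/blk.png

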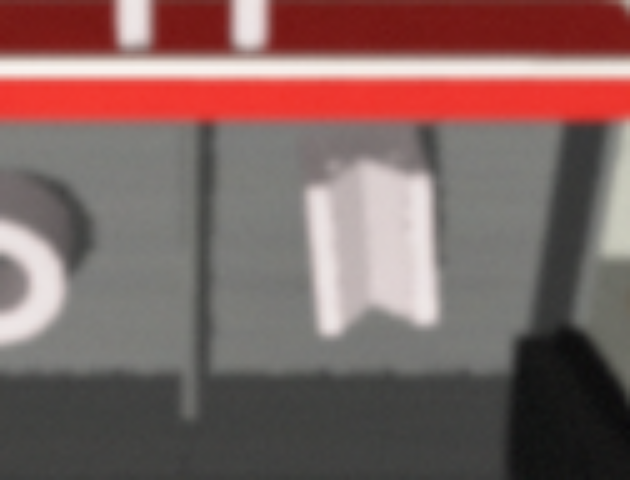

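```bash
python3 - <<'E'
from h import *
c=lambda d:np.array([np.cos(np.radians(d)),np.sin(np.radians(d)),0])
print(turn(leanrot(0,c(69.9))), turn(leanrot(0,c(82.9))), np.array([.442,.262,.23])-manip.read_state()['ee_pos'])
E
```

```text
[-11.95093057   4.95704956   7.80482239] [-12.49411292   3.58920733  20.74924993] [ 0.00643761  0.15412231 -0.1345002 ]
```

Emit:
arm_command(increments=[[0.75, 0.006, 0.154, -0.03, -12, 5, 7.8], [0.75, 0.006, 0.154, -0.03, -12, 5, 7.8], [0.75, 0.006, 0.154, -0.03, -12, 5, 7.8], [0.75, 0.006, 0.154, -0.08, -12, 5, 7.8], [0.75, 0.006, 0.154, -0.135, -12, 5, 7.8], [0.75, 0.006, 0.154, -0.165, -12, 5, 7.8], [0.75, 0.006, 0.154, -0.165, -12, 5, 7.8]], newtons=40)

```text
clock: 7.35
ee_pos: [0.4412, 0.2599, 0.198]
tcp_rot: [-0.55, -3.09, 0.009]
wrist_force: [-0.2, 0.8, 0.2]
grip_width: 0.752
```

```bash
python3 - <<'E'
from h import *
c=lambda d:np.array([np.cos(np.radians(d)),np.sin(np.radians(d)),0])
s=manip.read_state();print(turn(leanrot(0,c(69.9))), s['ee_pos'],np.array([.442,.262,.108])-s['ee_pos'],s['grip_width'],s['joint_positions'].round(2))
E
```

```text
[ 0.30011685 -0.23107311  0.0955142 ] [0.44122336 0.25992624 0.19797514] [ 0.00077664  0.00207376 -0.08997514] 0.7520599660486968 [ 0.85  0.23 -0.32  0.   -1.04 -1.2 ]
```

Emit:
arm_command(increments=[[0.75, 0.001, 0.002, -0.03, 0, 0, 0], [0.75, 0.001, 0.002, -0.06, 0, 0, 0], [0.75, 0.001, 0.002, -0.08, 0, 0, 0], [0.75, 0.001, 0.002, -0.089, 0, 0, 0], [0.75, 0.001, 0.002, -0.089, 0, 0, 0], [0, 0.001, 0.002, -0.089, 0, 0, 0], [0, 0.001, 0.002, -0.089, 0, 0, 0], [0, 0.001, 0.002, -0.089, 0, 0, 0]])

```text
clock: 8.35
ee_pos: [0.4433, 0.2645, 0.1117]
tcp_rot: [0.547, 3.092, -0.001]
wrist_force: [-0.4, 0.6, -0.1]
grip_width: 0.496
```

Emit:
arm_command(increments=[[0, 0, 0, 0, 0, 0, 0], [0, 0, 0, 0, 0, 0, 0], [0, 0, 0, 0, 0, 0, 0]])

```text
clock: 8.72
ee_pos: [0.4434, 0.2645, 0.1117]
tcp_rot: [0.547, 3.092, -0.001]
wrist_force: [0.1, 0.8, 4.0]
grip_width: 0.453
```

Emit:
arm_command(increments=[[0, 0, 0, 0.02, 0, 0, 0], [0, 0, 0, 0.06, 0, 0, 0], [0, 0, 0, 0.11, 0, 0, 0], [0, 0, -0.03, 0.15, 0, 0, 0], [0, 0.003, -0.07, 0.15, 0, 0, 3], [0, 0.006, -0.11, 0.15, 0, 0, 6], [0, 0.009, -0.15, 0.15, 0, 0, 9], [0, 0.009, -0.15, 0.15, 0, 0, 9]])

```text
clock: 9.72
ee_pos: [0.4506, 0.1118, 0.2595]
tcp_rot: [-0.308, -3.123, 0.005]
wrist_force: [-0.1, 0.3, -4.2]
grip_width: 0.455
```

Emit:
arm_command(increments=[[0, 0.002, -0.04, 0, 0, 0, 1], [0, 0.004, -0.08, 0, 0, 0, 2], [0, 0.007, -0.13, 0, 0, 0, 3], [0, 0.01, -0.18, 0, 0, 0, 4], [0, 0.013, -0.23, -0.02, 0, 0, 4], [0, 0.016, -0.27, -0.04, 0, 0, 4], [0, 0.017, -0.296, -0.06, 0, 0, 4], [0, 0.017, -0.296, -0.06, 0, 0, 4]])

```text
clock: 10.72
ee_pos: [0.4672, -0.1822, 0.1979]
tcp_rot: [-0.198, -3.129, 0.0]
wrist_force: [0.3, 1.0, -4.5]
grip_width: 0.458
```

```bash
python3 - <<'E'
from h import *
c=lambda d:np.array([np.cos(np.radians(d)),np.sin(np.radians(d)),0])
s=manip.read_state();print(turn(leanrot(0,c(82.9))), s['ee_pos'],s['wrist_force'],s['grip_width'],s['clock'])
m,p,d=grab('wrist');P=pts(m,d)
m2,p2,d2=grab('side');P2=pts(m2,d2);np.savez('w3.npz',p=p,P=P,p2=p2,P2=P2)
im=np.hstack([p,cv2.resize(p2[220:364,120:312],(512,384))]);cv2.imwrite('pics/c3.png',cv2.resize(im,(800,300)))
q=P2[(P2[...,2]>.03)&(P2[...,2]<.06)&(p2.min(2)>110)&(abs(P2[...,1]+.18)<.1)&(abs(P2[...,0]-.469)<.06)]
print(len(q), cv2.minAreaRect(q[:,:2].astype(np.float32)))
E
```

```text
[-0.01701585 -0.37242735  0.15550153] [ 0.46721464 -0.18221218  0.19789634] [ 0.26948924  0.96756152 -4.45011094] 0.4579748770878265 10.725
499 ((0.4687512516975403, -0.17919671535491943), (0.1409940868616104, 0.09007149934768677), 83.08627319335938)
```

View pics/c3.png

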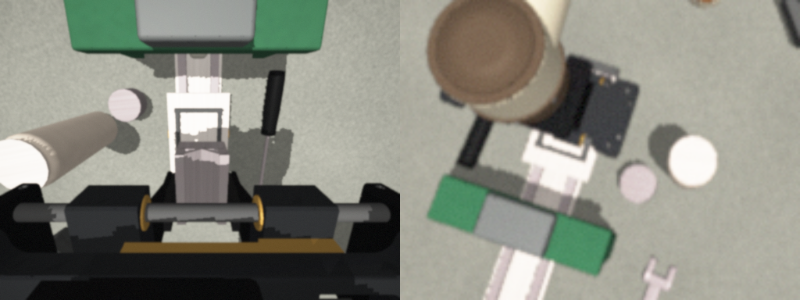

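The wrist view shows the V-block held level at (202,175), lined up over the nest plate at (199,125). The side view agrees. I'm checking the residual offset numerically.

```bash
python3 - <<'E'
from h import *
z=np.load('w3.npz');P=z['P'];p=z['p']
t=np.radians(82.93);Y=np.array([np.cos(t),np.sin(t)]);X=np.array([Y[1],-Y[0]])
n0=np.array([.469,-.184])
L=np.stack([(P[...,:2]-n0)@X,(P[...,:2]-n0)@Y,P[...,2]],-1)
v,u=np.indices(p.shape[:2])
def st(nm,M): 
    q=L[M]; print(nm,len(q),np.percentile(q,[1,50,99],axis=0).round(4).tolist())
st('block',(L[...,2]>.16)&(L[...,2]<.225)&(abs(L[...,0])<.03)&(abs(L[...,1])<.06)&(v<240)&(v>175)&(u>225)&(u<295)&(p.min(2)>60))
st('plate',(L[...,2]>.03)&(L[...,2]<.06)&(abs(L[...,0])<.06)&(L[...,1]<0)&(L[...,1]>-.09)&(p.min(2)>150))
st('rimdark',(L[...,2]>.03)&(L[...,2]<.06)&(abs(L[...,0])<.04)&(L[...,1]<0)&(L[...,1]>-.06)&(p.max(2)<110))
g=p.astype(int); st('green',(L[...,2]>.17)&(L[...,2]<.21)&(g[...,1]>1.3*g[...,2]))
E
```

```text
block 3861 [[-0.0224, -0.0315, 0.1698], [-0.0036, -0.0219, 0.198], [0.0159, -0.0006, 0.2064]]
plate 3806 [[-0.043, -0.0658, 0.0375], [0.0014, -0.0355, 0.0393], [0.0453, -0.0011, 0.0477]]
rimdark 126 [[-0.0321, -0.0172, 0.0392], [-0.0273, -0.0076, 0.0472], [0.0342, -0.0005, 0.0488]]
green 47 [[-0.0391, -0.1313, 0.1714], [0.0387, -0.1092, 0.1881], [0.0411, -0.1078, 0.1916]]
```

Emit:
arm_command(increments=[[0, 0.004, 0, -0.03, 0, -0.4, 0], [0, 0.004, 0, -0.07, 0, -0.4, 0], [0, 0.004, 0, -0.1, 0, -0.4, 0], [0, 0.004, 0, -0.115, 0, -0.4, 0], [0, 0.004, 0, -0.122, 0, -0.4, 0], [0, 0.004, 0, -0.126, 0, -0.4, 0], [0, 0.004, 0, -0.126, 0, -0.4, 0]])

```text
clock: 11.7
ee_pos: [0.4737, -0.1815, 0.0758]
tcp_rot: [0.192, 3.127, -0.001]
wrist_force: [0.0, -0.5, -3.8]
grip_width: 0.455
```

Emit:
arm_command(increments=[[0, -0.002, 0, -0.003, 0, 0, 0], [0, -0.002, 0, -0.005, 0, 0, 0], [0, -0.002, 0, -0.006, 0, 0, 0], [0, -0.002, 0, -0.006, 0, 0, 0]])

```text
clock: 12.2
ee_pos: [0.4712, -0.1818, 0.0692]
tcp_rot: [0.193, 3.128, -0.001]
wrist_force: [-1.0, -1.4, -4.3]
grip_width: 0.458
```

Emit:
arm_command(increments=[[0, 0, 0, -0.001, 0, 0, 0], [0, 0, 0, -0.002, 0, 0, 0], [0, 0, 0, -0.002, 0, 0, 0]])

```text
clock: 12.58
ee_pos: [0.4713, -0.1818, 0.0678]
tcp_rot: [0.193, 3.128, -0.002]
wrist_force: [-1.9, 1.0, 2.1]
grip_width: 0.455
```

Emit:
arm_command(increments=[[0.75, 0, 0, 0, 0, 0, 0], [0.75, 0, 0, 0, 0, 0, 0], [0.75, 0, 0, 0, 0, 0, 0], [0.75, 0, 0, 0, 0, 0, 0], [0.75, 0, 0, 0.02, 0, 0, 0], [0.75, 0, 0, 0.07, 0, 0, 0], [0.75, 0, 0, 0.13, 0, 0, 0], [0.75, 0, 0.06, 0.16, 0, 0, 0]])

```text
clock: 13.58
ee_pos: [0.4728, -0.1273, 0.2288]
tcp_rot: [0.201, 3.121, -0.002]
wrist_force: [1.2, 0.7, 0.1]
grip_width: 0.749
```

Emit:
arm_command(increments=[[0, 0.02, 0.06, 0.0, 0, 0, 0], [0, 0.02, 0.12, 0.0, 0, 0, 0], [0, 0.02, 0.12, 0.0, 0, 0, 0], [0, 0.02, 0.12, 0.0, 0, 0, 0]])

```text
clock: 14.08
ee_pos: [0.491, -0.0057, 0.2251]
tcp_rot: [0.192, 3.128, -0.002]
wrist_force: [-0.6, 0.2, 0.3]
grip_width: 0.381
```

```bash
cat > chk.py <<'E'
from h import *
import sys
s=manip.read_state();print(s['ee_pos'],s['wrist_force'],s['grip_width'],s['clock'])
t=np.radians(82.93);Y=np.array([np.cos(t),np.sin(t)]);X=np.array([Y[1],-Y[0]]);n0=np.array([.469,-.184])
ims=[]
for n in sys.argv[2:]:
    m,p,d=grab(n);P=pts(m,d);L=np.stack([(P[...,:2]-n0)@X,(P[...,:2]-n0)@Y,P[...,2]],-1);ims.append(p)
    def st(nm,M): 
        q=L[M]; print(n,nm,len(q),np.percentile(q,[2,50,98],axis=0).round(4).tolist() if len(q)>4 else ''); 
        if len(q)>4: print(cv2.minAreaRect(q[:,:2].astype(np.float32)))
    a=(abs(L[...,0])<.05)&(d>0)
    for off in ([0] if sys.argv[1][0]=='a' else [-.13]):
        y=L[...,1]-off
        st('block',a&(abs(L[...,0])<.03)&(L[...,2]>.06)&(L[...,2]<.082)&(abs(y)<.05))
        st('plate',a&(L[...,2]>.03)&(L[...,2]<.05)&(abs(y)<.075)&(p.min(2)>100))
        st('push',a&(L[...,2]>.075)&(L[...,2]<.1)&(y>.045)&(y<.09))
cv2.imwrite(f'pics/{sys.argv[1]}.png',cv2.resize(np.hstack(ims),(800,300)))
E
python3 chk.py a4 wrist side
```

```text
[ 0.4909653  -0.00574474  0.22506908] [-0.59596468  0.22522158  0.3358305 ] 0.38147894086753636 14.075
wrist block 1541 [[-0.0174, -0.0013, 0.061], [0.0023, 0.0146, 0.0703], [0.0208, 0.0299, 0.0764]]
((0.0016799047589302063, 0.013239274732768536), (0.03998198360204697, 0.034024205058813095), 0.6534326672554016)
wrist plate 3465 [[-0.0428, -0.0088, 0.0377], [-0.0008, 0.0296, 0.0396], [0.0452, 0.064, 0.0484]]
((0.0012018568813800812, 0.02654602751135826), (0.07564198225736618, 0.09008223563432693), 89.86268615722656)
wrist push 696 [[-0.0317, 0.0557, 0.0789], [0.001, 0.0596, 0.0868], [0.0345, 0.0632, 0.0883]]
((0.001027073711156845, 0.059434663504362106), (0.007842661812901497, 0.06960459798574448), 89.9355697631836)
side block 363 [[-0.0194, -0.0296, 0.0617], [-0.0011, -0.001, 0.0714], [0.02, 0.0283, 0.0787]]
((5.1373615860939026e-05, -0.00025835633277893066), (0.06012861058115959, 0.04067758470773697), 89.93116760253906)
side plate 1094 [[-0.0443, -0.064, 0.036], [0.005, -0.0132, 0.041], [0.044, 0.0553, 0.0495]]
((-0.0011807121336460114, -0.0007730051875114441), (0.12967433035373688, 0.09147680550813675), 89.95500946044922)
side push 91 [[-0.0331, 0.0546, 0.076], [-0.0004, 0.058, 0.0879], [0.0337, 0.0625, 0.092]]
((1.6354024410247803e-05, 0.05872613191604614), (0.008294698782265186, 0.06870828568935394), 89.50222778320312)
```

View pics/a4.png

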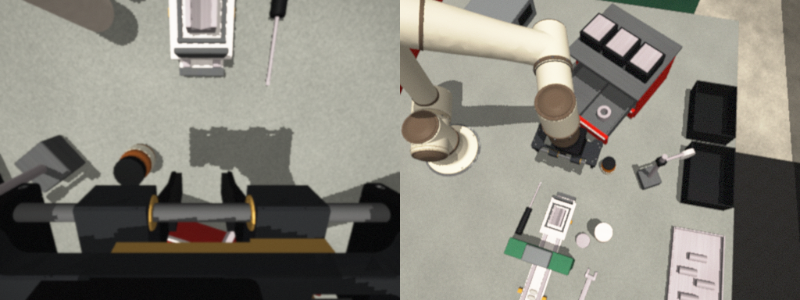

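The V-block sits groove up in the nest, within 1 to 2 mm and aligned; in the picture it is at (203,15) in the wrist half. The bushing is still in the drawer and the jar is upright. Next is the push, with the tool leaned back and the fingers shut.

```bash
python3 - <<'E'
from h import *
t=np.radians(82.93);Y=np.array([np.cos(t),np.sin(t),0])
print(turn(leanrot(-30,Y)),np.array([.485,-.065,.12])-manip.read_state()['ee_pos'])
E
```

```text
[-29.67945929   4.12732225  -0.04065186] [-0.00597776 -0.05819527 -0.10506338]
```

Emit:
arm_command(increments=[[0, 0, 0, 0, -10, 1.3, 0], [0, 0, 0, 0, -20, 2.7, 0], [0, 0, 0, 0, -29.7, 4.1, 0], [0, -0.006, -0.03, -0.03, -29.7, 4.1, 0], [0, -0.006, -0.058, -0.08, -29.7, 4.1, 0], [0, -0.006, -0.058, -0.12, -29.7, 4.1, 0], [0, -0.006, -0.058, -0.15, -29.7, 4.1, 0], [0, -0.006, -0.058, -0.15, -29.7, 4.1, 0]], newtons=30)

```text
clock: 15.18
ee_pos: [0.4837, -0.066, 0.0737]
tcp_rot: [-0.184, -2.993, 0.806]
wrist_force: [0.3, 0.1, 1.5]
grip_width: 0.006
```

Emit:
arm_command(increments=[[0, -0.002, -0.02, 0, 0, 0, 0], [0, -0.004, -0.034, 0, 0, 0, 0], [0, -0.005, -0.042, 0, 0, 0, 0], [0, -0.006, -0.048, 0, 0, 0, 0], [0, -0.007, -0.056, 0, 0, 0, 0], [0, -0.008, -0.064, 0, 0, 0, 0], [0, -0.009, -0.074, 0, 0, 0, 0], [0, -0.01, -0.084, 0, 0, 0, 0]])

```text
clock: 16.18
ee_pos: [0.4754, -0.1484, 0.0754]
tcp_rot: [-0.182, -3.0, 0.804]
wrist_force: [0.0, 1.8, 1.0]
grip_width: 0.004
```

Emit:
arm_command(increments=[[0, -0.001, -0.01, 0, 0, 0, 0], [0, -0.0025, -0.02, 0, 0, 0, 0], [0, -0.004, -0.03, 0, 0, 0, 0], [0, -0.005, -0.04, 0, 0, 0, 0], [0, -0.006, -0.05, 0, 0, 0, 0], [0, -0.0075, -0.06, 0, 0, 0, 0], [0, -0.0085, -0.067, 0, 0, 0, 0], [0, -0.009, -0.072, 0, 0, 0, 0]])

```text
clock: 17.18
ee_pos: [0.4663, -0.2196, 0.0749]
tcp_rot: [-0.181, -3.001, 0.801]
wrist_force: [-4.9, 16.3, 6.8]
grip_width: 0.003
```

Emit:
arm_command(increments=[[0, 0, 0, 0, 0, 0, 0], [0, 0, 0, 0, 0, 0, 0]])

```text
clock: 17.42
ee_pos: [0.4662, -0.2192, 0.075]
tcp_rot: [-0.18, -3.0, 0.802]
wrist_force: [-1.8, 5.9, 2.9]
grip_width: 0.004
```

```bash
python3 chk.py b5 wrist side
```

```text
[ 0.46620049 -0.21916865  0.07497829] [-1.82487215  5.92874562  2.87900087] 0.004343233124575942 17.425
wrist block 4602 [[-0.0178, -0.1394, 0.061], [0.0017, -0.1091, 0.0705], [0.0207, -0.083, 0.076]]
((0.001420551910996437, -0.11303721368312836), (0.040178876370191574, 0.060823485255241394), 0.02766684629023075)
wrist plate 6920 [[-0.0433, -0.1736, 0.0378], [-0.0016, -0.0957, 0.0394], [0.045, -0.0657, 0.0478]]
((0.0009109713137149811, -0.11614859104156494), (0.12226495146751404, 0.090328648686409), 89.90534973144531)
wrist push 2020 [[-0.0317, -0.0831, 0.0754], [0.0013, -0.0525, 0.0866], [0.0334, -0.0408, 0.0882]]
((0.0010822005569934845, -0.06248585879802704), (0.06968187540769577, 0.04483885318040848), 0.3300246000289917)
side block 177 [[-0.019, -0.1093, 0.0612], [-0.001, -0.0965, 0.072], [0.0198, -0.0835, 0.0788]]
((-7.562339305877686e-05, -0.09650503098964691), (0.02658635750412941, 0.04041866213083267), 89.89353942871094)
side plate 619 [[-0.0443, -0.1779, 0.0363], [0.0046, -0.0824, 0.0408], [0.0441, -0.0583, 0.0494]]
((-0.0006946735084056854, -0.11718618869781494), (0.09090068191289902, 0.12351642549037933), 0.41681811213493347)
side push 114 [[-0.0321, -0.0838, 0.0767], [0.0013, -0.053, 0.0874], [0.0333, -0.0412, 0.092]]
((-0.0006542950868606567, -0.06260501593351364), (0.06943167746067047, 0.0443786084651947), 0.01768452115356922)
```

View pics/b5.png

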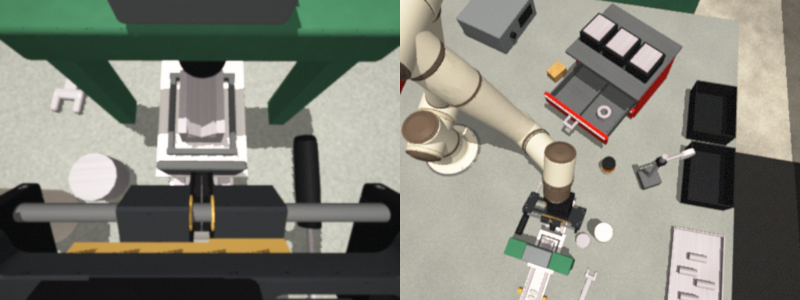

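The block is still in the nest. The carrier is at about 0.115 m of travel with the arch clear, so 13 to 15 mm remain.

Emit:
arm_command(increments=[[0, -0.0005, -0.004, 0, 0, 0, 0], [0, -0.001, -0.008, 0, 0, 0, 0], [0, -0.0015, -0.011, 0, 0, 0, 0], [0, -0.0015, -0.013, 0, 0, 0, 0], [0, -0.0015, -0.013, 0, 0, 0, 0]])

```text
clock: 18.15
ee_pos: [0.4642, -0.2334, 0.0751]
tcp_rot: [-0.183, -2.998, 0.804]
wrist_force: [-0.1, 0.5, 0.7]
grip_width: 0.006
```

```bash
python3 chk.py b6 wrist
```

```text
[ 0.4641723  -0.23335368  0.07513326] [-0.06674521  0.47770193  0.67948237] 0.00561643115682384 18.15
wrist block 3200 [[-0.0179, -0.1361, 0.0609], [0.0013, -0.1154, 0.0705], [0.0207, -0.0984, 0.076]]
((0.0013737939298152924, -0.12010445445775986), (0.040123697370290756, 0.044315967708826065), 0.19512151181697845)
wrist plate 5988 [[-0.0432, -0.1601, 0.0376], [-0.0004, -0.0986, 0.0394], [0.045, -0.0643, 0.048]]
((0.0007728450000286102, -0.1141233742237091), (0.10026706755161285, 0.09039102494716644), 89.96581268310547)
wrist push 2325 [[-0.0313, -0.0725, 0.0757], [0.001, -0.0668, 0.0868], [0.0332, -0.0475, 0.0978]]
((0.001269761472940445, -0.05951400473713875), (0.027188781648874283, 0.06950899213552475), 89.21067810058594)
```

It clicked in: the contact force fell to zero. I'm backing off along the rail, then up.

Emit:
arm_command(increments=[[0, 0.002, 0.015, 0, 0, 0, 0], [0, 0.005, 0.04, 0, 0, 0, 0], [0, 0.01, 0.08, 0.02, 0, 0, 0], [0, 0.015, 0.12, 0.07, 0, 0, 0], [0, 0.015, 0.14, 0.12, 10, -1.4, 0], [0, 0.015, 0.14, 0.15, 20, -2.8, 0], [0, 0.015, 0.14, 0.15, 20, -2.8, 0], [0, 0.015, 0.14, 0.15, 20, -2.8, 0]])

```text
clock: 19.2
ee_pos: [0.4786, -0.0934, 0.2244]
tcp_rot: [-0.193, -3.117, 0.27]
wrist_force: [0.1, -0.1, -0.5]
grip_width: 0.006
```

```bash
python3 chk.py b7 wrist side
```

```text
[ 0.47863462 -0.09341583  0.22444101] [ 0.12291895 -0.08244956 -0.54941741] 0.005849610620590194 19.2
wrist block 1294 [[-0.0181, -0.1314, 0.0607], [0.0015, -0.1125, 0.0697], [0.0207, -0.0981, 0.0763]]
((0.001245260238647461, -0.11638029664754868), (0.03748486563563347, 0.03973579779267311), 89.79237365722656)
wrist plate 1814 [[-0.0435, -0.1452, 0.037], [-0.0031, -0.1079, 0.0392], [0.0453, -0.0644, 0.0472]]
((0.0009544305503368378, -0.10520317405462265), (0.09025564044713974, 0.08289305865764618), 0.08217766135931015)
wrist push 703 [[-0.0322, -0.0717, 0.0755], [0.0011, -0.0667, 0.0864], [0.0341, -0.0648, 0.0885]]
((0.0006415881216526031, -0.06830619275569916), (0.007509775925427675, 0.06922360509634018), 89.79070281982422)
side block 77 [[-0.0199, -0.1096, 0.0617], [-0.0024, -0.104, 0.0721], [0.0197, -0.0988, 0.0796]]
((-0.0002123359590768814, -0.10427160561084747), (0.011147821322083473, 0.04032525792717934), 89.93106079101562)
side plate 747 [[-0.0443, -0.1933, 0.0363], [0.0031, -0.1069, 0.0407], [0.044, -0.0672, 0.0493]]
((-0.0008718110620975494, -0.12964901328086853), (0.12991389632225037, 0.09049210697412491), 89.80476379394531)
side push 94 [[-0.0334, -0.0731, 0.0832], [0.0004, -0.0692, 0.0882], [0.034, -0.0654, 0.0916]]
((-8.666515350341797e-05, -0.06924037635326385), (0.00775343319401145, 0.06940531730651855), 89.96409606933594)
```

View pics/b7.png

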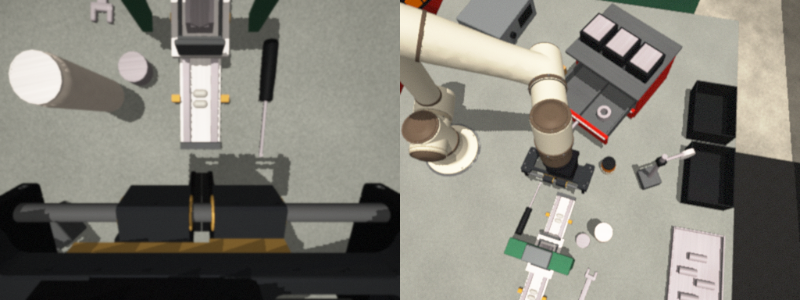

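The carrier measures 0.128–0.129 m of travel, and the block sits in its nest under the arch with the gripper clear. I'm handing in.

```bash
python3 -c "
from cell import manip; print(manip.sign_off(), manip.read_state()['clock'])"
```

```text
the job is handed in; nothing more can be done
the job is handed in; nothing more can be done
```

The job is done and handed in at about 19 s of the 72 s allowed. The robot gave no verdict.

**What I did**
- I gripped the top drawer's bow pull across its ends with the tool leaned about 38°. I opened the drawer to about 0.17 m.
- I lifted the V-block out across its 40 mm width and set it down groove up in the nest. I released it only after the force reading showed it resting on the nest floor.
- I pushed the carrier with shut fingers leaned back from the arch. The push force rose to about 16 N near 0.115 m of travel, then fell to zero as the carrier clicked in.

**Last checks**
- **Carrier:** travel measured 0.128–0.129 m, inside the required 0.124–0.136 m.
- **V-block:** it was within about 2 mm of the nest centre and aligned with the rail when set down. After the push, the visible end was still where it should be and the block's height was unchanged. The arch hid the rest of it.
- **Gripper:** clear of everything, with no contact force at the end.
- **Other things:** the last pictures show the bushing in the drawer and the can, disc, jar, screwdriver and wrench apparently undisturbed. I judged these by eye only. The carton was hidden by the arm in the last picture, but looked in place in the one before it.
- **Lower drawer:** I did not measure it. Nothing touched it, and it looked shut in the pictures that showed it.

No check failed or disagreed.

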